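# Push the griddle plate out over the ledge's edge

### The arm

A 7-joint arm with a two-finger parallel gripper is mounted at the origin on the work surface. World frame = base frame: x ahead of the robot, y to its left, z up, the work surface at z = 0. Lengths are in m, angles in rad, forces in N, time in s.
With the tool pointing down it reaches from about 0.425 to 0.8 m from the base axis. Payload 8.3 kg.
Tool frame: the origin (TCP) lies midway between the tips of the shut fingers; the grasp point (between the pads) lies 19 mm behind it (bot.tcp_to_grasp is the z of the grasp point in the tool frame, in m); z points along the fingers, y is the line along which they close (so a half turn about z gives the same grasp; the last joint's range is limited). The gripper opens to 85 mm and grips with 20 to 120 N. Pads are 22 mm wide; open, the fingers measure 114 mm over their backs; the gripper's body (76 mm by 85 mm) begins 54 mm behind the grasp point. The pads swing forward as they close: fully open they stand 13 mm farther back than shut.
Start: joints at [1.114, 0.383, 0.016, 1.37, -0.006, 1.388, -0.046], TCP at [0.24, -0.577, 0.231] pointing down, gripper open.
Joint ranges: [-2.95, 2.95], [-0.25, 2.06], [-1.52, 1.56], [0.18, 2.33], [-1.44, 4.58], [0.02, 2.06], [-3.01, 3.01]. Speed limits (rad/s): [2.39, 2.39, 3.01, 3.01, 3.14, 3.14, 3.14].

### API

Orientations are given as a 3x3 rotation matrix whose columns are the frame's x, y, z axes.
In Python, from rig import bot, cams, workorder gives the robot as it stands.
- The arm moves only by the tool send_rows, never from a script. Its argument "motion" is one flat list of numbers, 5 for each row, row after row: the shift along the tool's x, y, z in m, then the turn about the tool's z in degrees, then the opening, from 0 (shut) to 1 (fully open). In form: [tx, ty, tz, spin, gripper, tx, ty, tz, spin, gripper, ...]. A call has 1 to 12 rows; each row shifts and turns the commanded pose from where the row before left it, along the tool's axes as they then stand; what a row does not reach is not made up. A row lasts 1/8 s, in which the tool goes at most 62.5 mm and 10.7 degrees, less where a joint would pass 70% of its speed; a pose out of reach is approached as far as the arm can. A call is refused whole if a number of a shift passes 0.0625 or a number of a turn 10.7, either way. A call with a gripper value outside its range is refused whole. The fingers move at their own pace and stop on an object; "newtons" is the grip in N (left out, the last holds). Time passes only in rows, so rows that do not move let the fingers close. It gives the time, the measured TCP pose, the force, the opening and the grip force at its end, in the units of the state.
- bot.observe(): the state, without advancing time (a new reading comes with each control period).
- cams.capture(name): name is "scene" or "top"; returns a dict with "image" (400x640x3 uint8, red, green, blue), "fx", "fy", "cx", "cy" (pixels), "extrinsics" (4x4, takes a point from camera to world coordinates). Camera axes: x right, y up, looking along -z (the intrinsics and any distortion apply to the point x, -y, -z); pixel columns grow to the right and rows downward; lengths in m; the calibration is good to about 2 mm. A picture is of the moment at which its call begins. There is no depth.
- workorder.sign_off(): hands the job in; it is judged then, once.
The state is a dict: "clock": time; "joints": joint angles; "joint_vel": joint speeds; "joint_torque": joint torques, N m; "tool_pos": TCP position; "tcp_rot": TCP orientation; "wrist_force": force on the tool from outside, world axes, zero at the start; "torque": the same for the moment, N m; "opening": finger opening in m; "grip_force": force on a finger pad.
Only numpy, scipy, OpenCV 4.12 (cv2) and the standard library are available. Lean on these libraries where they do the work, as an engineer would, in place of code of your own. Each camera call takes 0.05 s, during which the arm holds its last target. There are 200 camera calls.

### The job

The thin aluminium griddle plate lies flat on the concrete ledge and cannot be got hold of. With the fingertips, push it along the ledge until about a third of its length sticks out past the ledge's outer edge (the long edge away from the robot), lying flat and square to that edge, so that someone can take it from beneath. Only push it, never lift it, and leave the peg board, egg cup, spice shaker and tea strainer where they are.

Things in the scene. Friction and masses are not known exactly. Their poses are not given: they have to be found in the camera images.
- ledge: Fixed raised concrete ledge, a plain block 260 (its x) by 640 (its y) by 50 mm high on the work surface. Origin: centre of its underside; z up; its x axis points away from the robot, to the outer long edge at x = +130 mm. It stands turned up to about 0.3 rad about the vertical.
- lip (a point): Middle of the ledge's outer top edge, 130 mm along the ledge's x from its centre, 50 mm above the work surface. Axes as the ledge's: x points outward past the edge, y runs along the edge.
- plate: Loose plain aluminium griddle plate, a flat rectangle 140 (its x) by 110 (its y) by 5 mm thick, about 0.21 kg, with a 14 mm hanging hole 55 mm from its centre along its x, lying flat on the ledge; it slides with ordinary friction. Origin: centre of its underside; z up; its x axis (towards the end with the hole) points roughly along the ledge's x, at first up to about 0.3 rad askew. The end without the hole is the one nearer the robot. It starts wholly on the ledge.
- plate_front (a point): Middle of the plate's outer end face (the end with the hole), 70 mm along the plate's x from its centre, at half thickness.
- peg_board: Wooden peg board 200 wide (along the ledge's x) and 210 mm high, fixed upright on the ledge near its +y end, with three dowels and hanging steel spoons facing the plate. Origin: centre of its underside, 290 mm along the ledge's y from the ledge's centre; dowels and spoons reach 30 mm towards -y. Bystander.
- egg_cup: White ceramic egg cup, 50 mm across, 63 mm high, loose on the ledge beside the plate. Origin: centre of its underside. Bystander.
- shaker: Clear plastic spice shaker with a white lid, 50 mm across, 91 mm high, loose on the ledge beside the plate. Origin: centre of its underside. Bystander.
- strainer: Aluminium tea strainer, a small bowl 68 mm across and 26 mm high, with a thin handle reaching 120 mm from the centre along its -x (roughly towards the robot); loose on the ledge beside the plate. Origin: centre of the bowl's underside. Bystander.
Mind the look-alikes: they are no part of the job. What is meant by the plate is not orange or pink, and is the larger of those in its own colour.

How it is judged:
At the end, for the whole second after the job is handed in: The plate lies flat and at rest on the ledge, with the middle of its outer end 33 to 60 mm past the ledge's outer edge and its x axis within 0.14 rad (8 degrees) of the ledge's; the egg cup, shaker and strainer stand within 15 mm of where they were (x of plate_front in the frame of lip between 0.033 and 0.06 m and angle between the x axis of plate and the x axis of ledge, either way round below 0.14 rad and angle between plate's own z axis and vertical below 0.05 rad and z of plate in the frame of lip between -0.004 and 0.004 m and linear speed of plate below 0.01 m/s and distance of each of egg_cup, shaker, strainer from where it was at the start of the episode below 0.015 m); the robot touches nothing.
It fails at once if the plate is lifted or tipped (z of plate in the frame of lip above 0.012 m or angle between plate's own z axis and vertical above 0.2 rad).
It fails at once if the plate falls from the ledge (z of plate in the frame of lip below -0.02 m).
It fails at once if the egg cup, shaker or strainer is shoved more than 15 mm or tipped (distance of any of egg_cup, shaker, strainer from where it was at the start of the episode above 0.015 m or angle between any of egg_cup, shaker, strainer's own z axis and vertical above 0.4 rad).
It fails at once if the robot strikes the peg board (contact force between any of the arm, the fingers and peg_board above 5 N).
It also fails if it takes over 38 s, if anything falls off the work surface, if the arm or the gripper's body presses on something with over 40 N, if the wrist force passes 120 N, or if a joint passes its speed limit or range.

## Working session

There is one attempt and no reset: what is moved stays moved. The work goes in short steps, Python scripts to look and compute and a tool call to move; the robot and the scene stay as the last step left them, time stands still between calls to the robot, and variables do not carry over. Pictures are saved under pics/ and viewed, at most 10 in all, crops included, and the job is handed in when it is done.

Besides the shell and the picture viewer there is one more tool, called after ">>>" by a JSON object that holds its "fn" and its "kwargs", one argument or row to a line. send_rows: Moves the arm, as the interface text tells. Its arguments: {"type":"object","properties":{"motion":{"type":"array"},"newtons":{"type":"number"}},"required":["motion"]}

```bash
mkdir -p pics
cat > h.py <<'E'
import numpy as np, cv2
from rig import bot, cams, workorder
def px2w(c,uv,z):
    E=np.array(c["extrinsics"]); out=[]
    for u,v in uv:
        d=E[:3,:3]@np.array([(u-c["cx"])/c["fx"],-(v-c["cy"])/c["fy"],-1]); o=E[:3,3]
        out.append(o+d*(z-o[2])/d[2])
    return np.array(out)
def save(c,n,crop=None,s=1):
    im=c["image"][:,:,::-1]
    if crop: im=im[crop[1]:crop[3],crop[0]:crop[2]]
    cv2.imwrite("pics/"+n,cv2.resize(im,None,fx=s,fy=s,interpolation=cv2.INTER_CUBIC))
E
python3 - <<'E'
from h import *
for n in("top","scene"):
    c=cams.capture(n); save(c,n+"0.png",None,1.25); print({k:v for k,v in c.items() if k!="image"})
print(bot.observe())
E
```

```text
{'fx': 496.6593842348978, 'fy': 496.6593842348978, 'cx': 312.5826695935565, 'cy': 202.0446719539611, 'extrinsics': array([[-0.01534116,  0.99571548, -0.09118842,  0.48452151],
       [-0.99987929, -0.01505276,  0.00384959,  0.05234084],
       [ 0.00246046,  0.09123647,  0.99582622,  1.15174208],
       [ 0.        ,  0.        ,  0.        ,  1.        ]])}
{'fx': 475.48808429143287, 'fy': 475.48808429143287, 'cx': 318.3548138262172, 'cy': 203.8076288250971, 'extrinsics': array([[ 0.79325948, -0.44230814,  0.41845299,  1.08908878],
       [ 0.60884632,  0.58382641, -0.5370781 , -0.61728415],
       [-0.00674989,  0.68081586,  0.73242352,  0.95736502],
       [ 0.        ,  0.        ,  0.        ,  1.        ]])}
{'clock': 0.1, 'joints': array([ 1.11412106,  0.38416392,  0.01635907,  1.37103528, -0.00631623,
        1.38820825, -0.04647336]), 'joint_vel': array([ 1.73029564e-03, -2.70472404e-03, -7.14227191e-05, -1.14290154e-03,
        1.45073160e-03, -5.71308920e-05, -3.51132520e-04]), 'joint_torque': array([ 3.79505334e-03, -6.29131937e+01,  8.47394932e-01, -3.72754955e+01,
        1.65380014e-02,  1.05084226e-02, -4.19573530e-05]), 'tool_pos': array([ 0.23967406, -0.5767294 ,  0.23037885]), 'tcp_rot': array([[ 9.23428024e-01,  3.83771053e-01, -6.81413276e-04],
       [ 3.83771658e-01, -9.23426585e-01,  1.62981548e-03],
       [-3.75913228e-06, -1.76652439e-03, -9.99998440e-01]]), 'wrist_force': array([0.5632591 , 0.05294557, 0.49236828]), 'torque': array([-0.00042777, -0.03222005,  0.0174541 ]), 'grip_force': 0.0, 'opening': 0.08578737109329053}
```

View pics/top0.png

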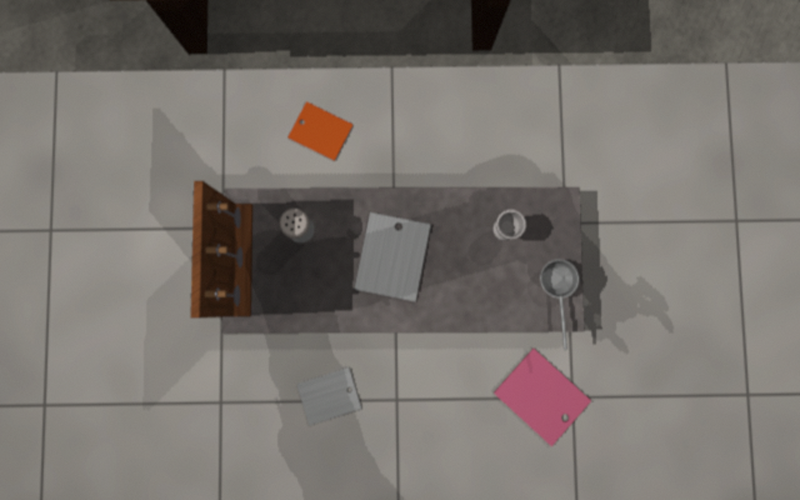

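View pics/scene0.png

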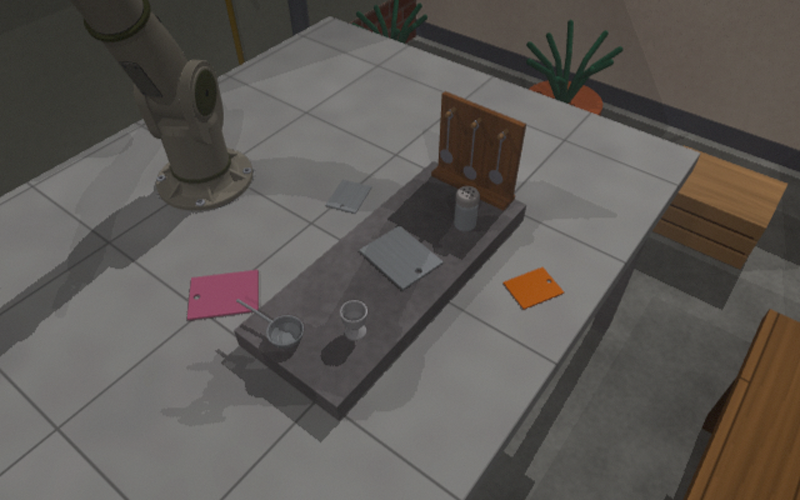

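Candidates in top0, at 800-wide scale:
- grey on the ledge, (394,256)
- smaller grey on the table, (330,396)
- orange, (320,131)
- pink, (543,397)

The meant plate is the grey one on the ledge: it is the larger grey, with its hole at the outer end (398,227). The ledge's outer edge runs from (225,188) to (580,188). I'll confirm in an enlarged crop.

Run:
```python
from h import *
c=cams.capture("top"); save(c,"crop1.png",(270,140,370,250),5)
im=c["image"]; save(c,"crop2.png",(140,135,500,285),2.2)
```

```text
(no output)
```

View pics/crop1.png

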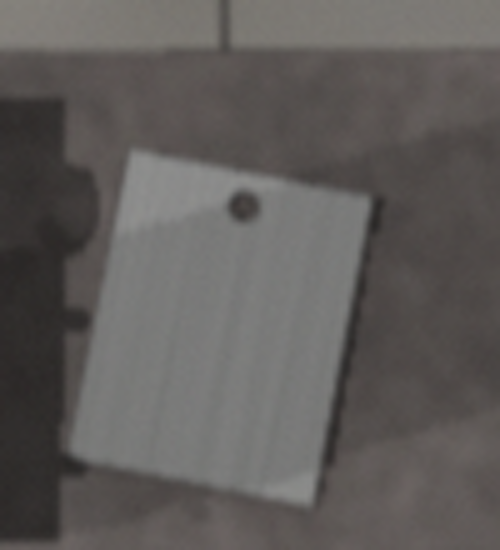

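View pics/crop2.png

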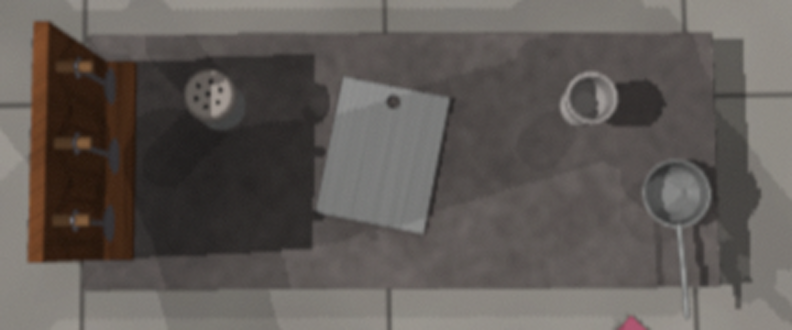

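The crop shows a plain grey plate with corners at (132,150), (373,199), (315,505), (70,458) and its hole at (244,206), in 5x pixels. It lies askew on the ledge with free space on both sides, so it is confirmed as the plate.

```bash
cat > geo.py <<'E'
from h import *
def report(c,P,off,s):
    L=px2w(c,[(180,150.3),(463.6,150)],.05)
    ey=L[0]-L[1]; ey/=np.linalg.norm(ey); ex=np.array([ey[1],-ey[0],0])
    W=px2w(c,np.array(P)/s+np.array(off),.055)  # outL,outR,inR,inL
    px=(W[0]+W[1]-W[2]-W[3])/2; f=(W[0]+W[1])/2
    print("W",W.round(4).tolist(),"len",np.linalg.norm(px),np.linalg.norm(W[0]-W[1]))
    print("ledge ang",np.arctan2(ex[1],ex[0]),"plate ang",np.arctan2(px[1],px[0]),"front past",(f-L[0])@ex,"ends",[((w-L[0])@ex).round(4) for w in W],"L",L.round(4).tolist())
    return ex,ey,L,W
E
python3 - <<'E'
from geo import *
c=cams.capture("top")
report(c,[(132,150),(373,199),(315,505),(70,458)],(270,140),5)
print(px2w(c,[(179,266.5),(464,265)],.05), px2w(c,[(234,178)],.14),px2w(c,[(407,179)],.11))
E
```

```text
W [[0.6573, 0.0831, 0.055], [0.6336, -0.024, 0.055], [0.4981, 0.0045, 0.055], [0.5205, 0.1121, 0.055]] len 0.13913161900287047 0.10962899743609876
ledge ang -0.013782160827561793 plate ang -0.20800258358591403 front past -0.05690564921126994 ends [np.float64(-0.0458), np.float64(-0.068), np.float64(-0.2038), np.float64(-0.183)] L [[0.7067, 0.3442, 0.05], [0.6979, -0.2936, 0.05]]
[[ 0.4474732   0.3441132   0.05      ]
 [ 0.44106749 -0.28341776  0.05      ]] [[0.62919443 0.20905504 0.14      ]] [[ 0.62586159 -0.15222881  0.11      ]]
```

>>> {"fn": "send_rows", "kwargs": {
  "motion": [0.05, -0.02, 0, 5.8, 0.6, 0.05, -0.02, 0, 5.8, 0.6, 0.05, -0.02, 0, 5.8, 0.6, 0.03, -0.02, 0, 5.9, 0.6, 0.01, -0.04, 0, 0, 0.6, 0, -0.05, 0, 0, 0.6, 0, -0.05, 0, 0, 0.6, 0, -0.05, 0, 0, 0.6, 0, -0.05, 0, 0, 0.6, 0, -0.05, 0, 0, 0.6, 0, -0.05, 0, 0, 0.6, 0, 0, 0, 0, 0.6]
}}

```text
clock: 1.7
tool_pos: [0.4084, -0.1105, 0.2316]
tcp_rot: [[1.0, -0.006, 0.001], [-0.006, -1.0, 0.0], [0.001, -0.0, -1.0]]
wrist_force: [0.0, -0.7, 1.2]
opening: 0.0515
grip_force: 0.0
```

>>> {"fn": "send_rows", "kwargs": {
  "motion": [0.03, -0.04, 0, 0.4, 0.6, 0.034, -0.04, 0, 0, 0.6, 0, -0.04, 0, 0, 0.6, 0, -0.035, 0, 0, 0.6, 0, 0, 0.04, 0, 0.6, 0, 0, 0.04, 0, 0.6, 0, 0, 0.04, 0, 0.6, 0, 0, 0.03, 0, 0.6, 0, 0, 0.015, 0, 0.6, 0, 0, 0, 0, 0.6, 0, 0, 0, 0, 0.6]
}}

```text
clock: 3.08
tool_pos: [0.4759, 0.0395, 0.0675]
tcp_rot: [[1.0, -0.02, 0.002], [-0.02, -1.0, 0.0], [0.002, -0.0, -1.0]]
wrist_force: [-0.5, 0.0, 0.7]
opening: 0.0514
grip_force: 0.0
```

Run:
```python
from h import *
c=cams.capture("scene"); save(c,"s2.png",(230,130,430,280),4)
```

```text
(no output)
```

View pics/s2.png

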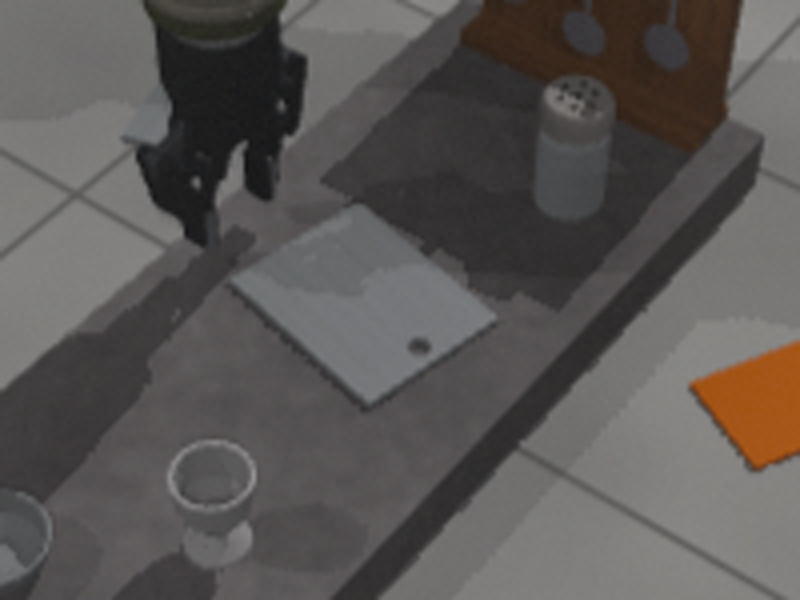

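The fingertips at (205,240) and (262,195) hover behind the plate's inner end, clear of it. I'll lower in small steps until they touch.

>>> {"fn": "send_rows", "kwargs": {
  "motion": [0, -0.005, 0.004, 0, 0.6, 0, 0, 0.004, 0, 0.6, 0, 0, 0.003, 0, 0.6, 0, 0, 0.002, 0, 0.6, 0, 0, 0.002, 0, 0.6, 0, 0, 0, 0, 0.6]
}}

```text
clock: 3.88
tool_pos: [0.4749, 0.0446, 0.0512]
tcp_rot: [[1.0, -0.02, -0.0], [-0.02, -1.0, 0.0], [-0.0, -0.0, -1.0]]
wrist_force: [0.5, 0.6, -0.7]
opening: 0.0513
grip_force: 0.0
```

>>> {"fn": "send_rows", "kwargs": {
  "motion": [0, 0, 0.002, 0, 0.6, 0, 0, 0.001, 0, 0.6, 0, 0, 0, 0, 0.6]
}}

```text
clock: 4.25
tool_pos: [0.475, 0.0446, 0.0482]
tcp_rot: [[1.0, -0.02, -0.0], [-0.02, -1.0, 0.0], [-0.0, -0.0, -1.0]]
wrist_force: [-0.4, 0.1, 0.6]
opening: 0.0512
grip_force: 0.0
```

No contact yet, so the tips sit behind the TCP as expected. I'll continue down.

>>> {"fn": "send_rows", "kwargs": {
  "motion": [0, 0, 0.001, 0, 0.6, 0, 0, 0.001, 0, 0.6, 0, 0, 0, 0, 0.6]
}}

```text
clock: 4.62
tool_pos: [0.4751, 0.0446, 0.0468]
tcp_rot: [[1.0, -0.02, 0.0], [-0.02, -1.0, -0.0], [0.0, 0.0, -1.0]]
wrist_force: [-3.9, -0.1, 5.9]
opening: 0.0512
grip_force: 3.4
```

>>> {"fn": "send_rows", "kwargs": {
  "motion": [0, 0, 0.001, 0, 0.6, 0, 0, 0.001, 0, 0.6, 0, 0, 0, 0, 0.6]
}}

```text
clock: 5.0
tool_pos: [0.4752, 0.0447, 0.0467]
tcp_rot: [[1.0, -0.02, 0.001], [-0.02, -1.0, -0.001], [0.001, 0.001, -1.0]]
wrist_force: [-14.3, -2.5, 32.1]
opening: 0.0515
grip_force: 15.7
```

>>> {"fn": "send_rows", "kwargs": {
  "motion": [0, 0, 0.001, 0, 0.6, 0, 0, 0, 0, 0.6]
}}

```text
clock: 5.25
tool_pos: [0.4752, 0.0447, 0.0466]
tcp_rot: [[1.0, -0.02, 0.001], [-0.02, -1.0, -0.002], [0.001, 0.002, -1.0]]
wrist_force: [-18.9, -2.6, 44.2]
opening: 0.051
grip_force: 21.9
```

>>> {"fn": "send_rows", "kwargs": {
  "motion": [0, 0, -0.003, -0.4, 0.6, 0, 0, -0.002, 0, 0.6, 0, 0, 0, 0, 0.6]
}}

```text
clock: 5.62
tool_pos: [0.475, 0.0446, 0.0482]
tcp_rot: [[1.0, -0.013, -0.0], [-0.013, -1.0, 0.0], [-0.0, -0.0, -1.0]]
wrist_force: [0.1, 0.5, 0.2]
opening: 0.0509
grip_force: 0.0
```

>>> {"fn": "send_rows", "kwargs": {
  "motion": [0.005, 0, 0, 0, 0.6, 0.006, 0, 0, 0, 0.6, 0.006, 0, 0, 0, 0.6, 0.006, 0, 0, 0, 0.6, 0.006, 0, 0, 0, 0.6, 0.006, 0, 0, 0, 0.6, 0.006, 0, 0, 0, 0.6, 0.006, 0, 0, 0, 0.6, 0.006, 0, 0, 0, 0.6, 0.006, 0, 0, 0, 0.6, 0, 0, 0, 0, 0.6]
}}

```text
clock: 7.0
tool_pos: [0.5347, 0.044, 0.0484]
tcp_rot: [[1.0, -0.013, 0.001], [-0.013, -1.0, 0.0], [0.001, -0.0, -1.0]]
wrist_force: [0.7, -1.1, 0.5]
opening: 0.0515
grip_force: 0.0
```

Run:
```python
from h import *
c=cams.capture("scene"); save(c,"s3.png",(230,130,430,280),4)
```

```text
(no output)
```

View pics/s3.png

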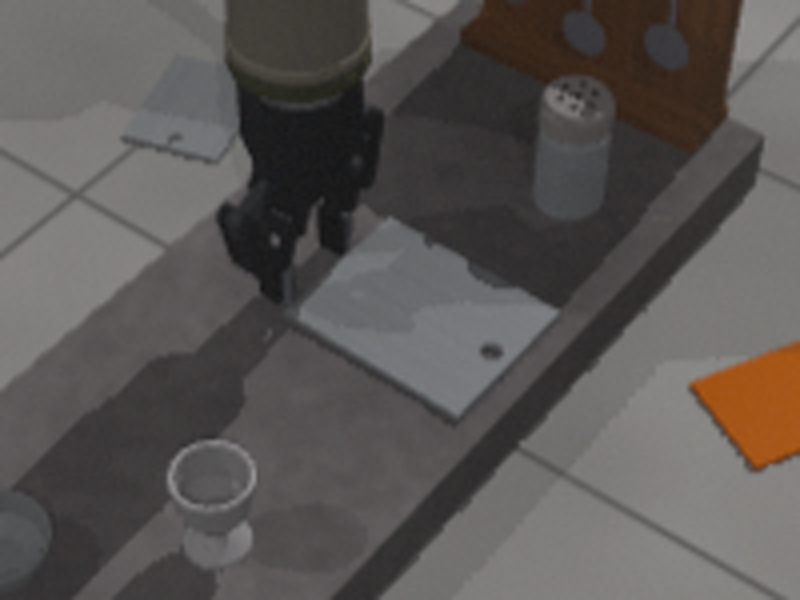

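The plate is moving with both fingers against its inner end. Its top corners in the 4x crop are outer (560,313) and (457,418), inner (295,318) and (392,218).

Run:
```python
from h import *
c=cams.capture("scene")
W=px2w(c,np.array([(560,313),(457,416),(297,316),(392,218)])/4+[230,130],.055)
L=px2w(c,np.array([(745,150),(345,590)])/4+[230,130],.05)
print(W.round(4),L.round(4)); px=(W[0]+W[1]-W[2]-W[3])/2; print(np.arctan2(px[1],px[0]),np.linalg.norm(px))
```

```text
[[0.6887 0.1121 0.055 ]
 [0.6854 0.0027 0.055 ]
 [0.5558 0.0081 0.055 ]
 [0.551  0.1164 0.055 ]] [[ 0.7046  0.3236  0.05  ]
 [ 0.7064 -0.1366  0.05  ]]
-0.036396108276449686 0.13371913687853604
```

>>> {"fn": "send_rows", "kwargs": {
  "motion": [0.003, 0, 0, 0, 0.6, 0.006, 0, 0, 0, 0.6, 0.006, 0, 0, 0, 0.6, 0.006, 0, 0, 0, 0.6, 0.006, 0, 0, 0, 0.6, 0.006, 0, 0, 0, 0.6, 0.006, 0, 0, 0, 0.6, 0.006, 0, 0, 0, 0.6, 0.005, 0, 0, 0, 0.6, 0.004, 0, 0, 0, 0.6, 0.002, 0, 0, 0, 0.6, 0, 0, 0, 0, 0.6]
}}

```text
clock: 8.6
tool_pos: [0.5903, 0.0432, 0.0484]
tcp_rot: [[1.0, -0.013, 0.0], [-0.013, -1.0, 0.0], [0.0, -0.0, -1.0]]
wrist_force: [-0.4, 0.5, 0.9]
opening: 0.0513
grip_force: 0.0
```

>>> {"fn": "send_rows", "kwargs": {
  "motion": [-0.01, 0, 0, 0, 0.6, -0.03, 0, 0, 0, 0.6, -0.03, 0, 0, 0, 0.6, -0.03, 0, 0, 0, 0.6, -0.02, 0, 0, 0, 0.6, 0, 0, 0, 0, 0.6]
}}

```text
clock: 9.35
tool_pos: [0.4685, 0.0445, 0.0484]
tcp_rot: [[1.0, -0.012, -0.0], [-0.012, -1.0, -0.001], [-0.0, 0.001, -1.0]]
wrist_force: [0.2, -0.3, 0.5]
opening: 0.0516
grip_force: 0.0
```

Run:
```python
from h import *
c=cams.capture("top"); save(c,"t4.png",(240,110,370,230),5)
```

```text
(no output)
```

View pics/t4.png

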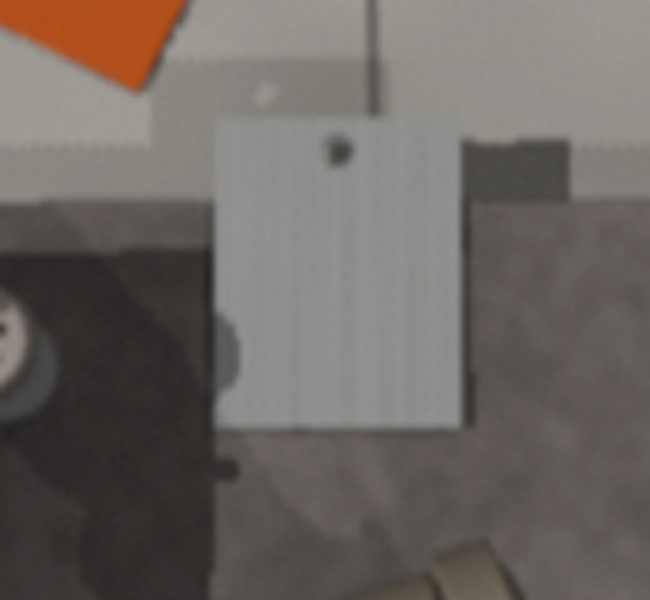

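The plate is square and overhanging. Its corners in the 5x crop are (215,117), (462,118), (462,430) and (215,429), and the ledge edge is at row 200.

Run:
```python
from geo import *
c=cams.capture("top")
report(c,[(215,117),(462,118),(462,430),(215,429)],(240,110),5)
```

```text
W [[0.7407, 0.1121, 0.055], [0.7386, 0.0012, 0.055], [0.5978, 0.0039, 0.055], [0.5999, 0.1135, 0.055]] len 0.14088683270362284 0.11094301651795034
ledge ang -0.013782160827561793 plate ang -0.014445828198093997 front past 0.036956648557302255 ends [np.float64(0.0372), np.float64(0.0367), np.float64(-0.1042), np.float64(-0.1036)] L [[0.7067, 0.3442, 0.05], [0.6979, -0.2936, 0.05]]
```

The overhang is 37 mm and the plate is square. I'll push 9 mm farther, then withdraw and rise.

>>> {"fn": "send_rows", "kwargs": {
  "motion": [0.02, 0, 0, 0, 0.6, 0.03, 0, 0, 0, 0.6, 0.03, 0, 0, 0, 0.6, 0.02, 0, 0, 0, 0.6, 0.012, 0, 0, 0, 0.6, 0.005, 0, 0, 0, 0.6, 0.005, 0, 0, 0, 0.6, 0.004, 0, 0, 0, 0.6, 0.003, 0, 0, 0, 0.6, 0, 0, 0, 0, 0.6]
}}

```text
clock: 10.7
tool_pos: [0.5992, 0.0431, 0.0484]
tcp_rot: [[1.0, -0.013, 0.0], [-0.013, -1.0, 0.0], [0.0, -0.0, -1.0]]
wrist_force: [-0.8, -0.2, 0.2]
opening: 0.0514
grip_force: 0.0
```

>>> {"fn": "send_rows", "kwargs": {
  "motion": [-0.01, 0, 0, 0, 0.6, -0.03, 0, 0, 0, 0.6, -0.03, 0, 0, 0, 0.6, -0.03, 0, 0, 0, 0.6, -0.03, 0, 0, 0, 0.6, 0, 0, -0.03, 0, 0.6, 0, 0, -0.04, 0, 0.6, 0, 0, -0.03, 0, 0.6, 0, 0, 0, 0, 0.6, 0, 0, 0, 0, 0.6]
}}

```text
clock: 11.95
tool_pos: [0.4683, 0.0446, 0.1478]
tcp_rot: [[1.0, -0.013, -0.0], [-0.013, -1.0, -0.0], [-0.0, 0.0, -1.0]]
wrist_force: [-0.2, -0.4, -0.3]
opening: 0.0508
grip_force: 0.0
```

Run:
```python
from h import *
c=cams.capture("top"); save(c,"t5.png",(180,110,420,240),3.3)
```

```text
(no output)
```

View pics/t5.png

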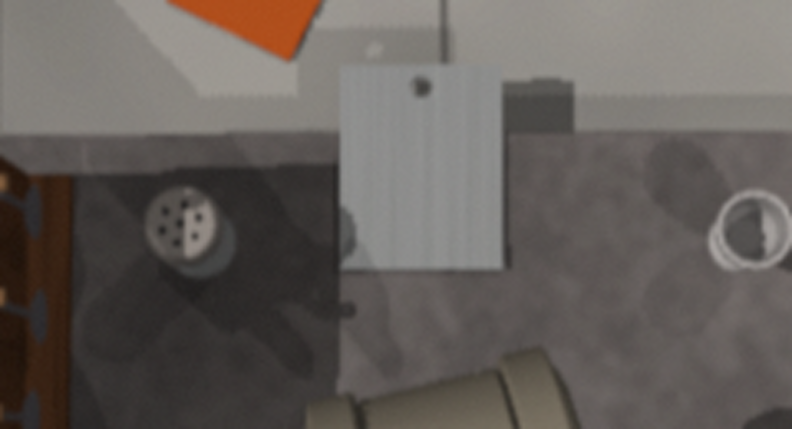

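The plate is square, with its outer end at row 64 and the ledge edge at row 132 (3.3x), which is about 46 mm of overhang. The shaker (180,228) and egg cup (752,230) have not moved, and the robot is clear.

```bash
python3 -c "
from rig import workorder
print(workorder.sign_off())"
```

```text
the job is handed in; nothing more can be done
None
```

I pushed the plate out square, about 46 mm past the ledge's outer edge by the camera, left the bystanders untouched, and handed the job in at about 12 s; no verdict came back.

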